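# Bleed and hold the purge slide of the saturation rig

## Task

On the control unit, first turn the dark steel valve lever until it points at the black tab standing on the white dial, with the purge slide still fully in. Then pull the spring-return purge slide out by its black paddle until its little pointer stands level with the black clip on the scale rail, and hold it there: finish with the gripper still holding the slide at the clip and the lever still on its tab. Leave the tab, the clip and the glassware and tools around the unit where they are.

Things in the scene. Friction and masses are not known exactly. Their poses are not given: they have to be found in the camera images.
- unit: Fixed control unit: grey base plate 265 x 410 mm, 15 mm thick; low beige housing (70 mm deep, top 47 mm above the bench) along its far edge. Origin on the bench midway between its sides, 5 mm short of the housing's near face. x from the robot side to the housing, y left, z up. In this frame the valve axis is at x -60, y +80 mm; the slide runs along y -90 mm.
- valve (a joint): Turning of the dark steel valve lever about its upright axis, rad. 0 (shut): lever points along the unit's +y; it opens counterclockwise seen from above to pi/2, where it points along the unit's -x. Friction 0.12 N m; it stays where it is left.
- valve_grip (a point): Where to take the dark steel lever: 60 mm out from the valve axis, at mid height, 86 mm above the bench. The lever is a flat upright bar 14 mm thick, 24 mm high (74 to 98 mm above the bench), its end 85 mm out from the axis. x points outward along the lever, z up.
- valve_mark (a point): Top centre of the black tab on the white dial (radius 108 mm), 98 mm out from the valve axis: 12 mm radially, 18 mm wide, top 44 mm above the bench, below and beyond the lever's end. x points radially out from the axis; the lever is on the tab when both x axes are parallel. Set at 0.6 to 1.25 rad of valve. Must not be pushed along.
- purge (a joint): Travel of the purge slide, m: 0 fully in, grows as the paddle is pulled out along the unit's -x, end stop at 0.075. A spring draws it in with 4.8 N at 0, plus 1.2 N per 10 mm of travel; released, it goes back fully in.
- purge_grip (a point): Where to take the slide's black paddle: its middle, 70 mm above the bench. Upright plate 14 mm thick (unit's x), 60 mm wide (y), from 44 to 86 mm above the bench; below it a foot and a rod whose top is 38 mm above the bench. Slide in: 73 mm free to the housing, save a gland round the rod (top 45 mm, the last 30 mm). Axes as the unit's.
- purge_pointer (a point): Tip of the slide's pointer, a steel fin 3 mm thick on the paddle's right (-y) edge, 45 mm from the slide line, 75 mm above the bench. Moves with the slide; axes as the unit's.
- purge_mark (a point): Top centre of the black clip on the aluminium scale rail right of the slide (rail top 67 mm above the bench): 10 mm long (unit's x), 18 mm wide, top 73 mm above the bench. Axes as the unit's. The pointer is level with it when both have the same x in the unit's frame; it is set 28 to 60 mm out from the pointer's place with the slide in. Must not be pushed along.
- mug: White mug, 76 mm across, 85 mm high, beside the unit. Origin under its centre. Leave alone.
- beaker: Glass beaker, 60 mm across, 75 mm high, beside the unit. Origin under its centre. Leave alone.
- reagent: Amber glass bottle, 52 mm across, 120 mm high, beside the unit. Origin under its centre. Leave alone.
- spatula: Spatula with a black handle, 180 mm long, lying left of the unit. Leave alone.

How it is judged (in metres and radians):
On the way:
1. the lever points at its tab (within 0.09 rad) while the purge slide is still in (travel under 8 mm) (angle between the x axis of valve_grip and the x axis of valve_mark, either way round below 0.09 rad and value of joint purge below 0.008 m), for 0.2 s.
At the end, for the whole second after the job is handed in: The gripper's fingers hold the purge slide (more than 3 N on it) at rest with its pointer within 5 mm (along the slide) of the middle of the clip, and the lever points at its tab within 0.09 rad (angle between the x axis of valve_grip and the x axis of valve_mark, either way round below 0.09 rad and x of purge_pointer in the frame of purge_mark between -0.005 and 0.005 m and velocity of joint purge between -0.01 and 0.01 m/s and contact force between the fingers and purge above 3 N); the arm keeps its last pose, push and grip.
It fails at once if the tab or the clip is shifted by more than 4 mm (distance of any of valve_mark, purge_mark from where it was at the start of the episode above 0.004 m).
It fails at once if a bystander is moved by more than 25 mm (distance of any of mug, beaker, reagent, spatula from where it was at the start of the episode above 0.025 m).
It also fails if it takes over 45 s, if anything falls off the work surface, if the arm or the gripper's body presses on something with over 40 N, if the wrist force passes 120 N, or if a joint passes its speed limit or range.

## Robot

A 6-joint arm with a two-finger parallel gripper is mounted at the origin on the work surface. World frame = base frame: x ahead of the robot, y to its left, z up, the work surface at z = 0. Lengths are in mm, angles in degrees, forces in N, time in s.
With the tool pointing down it reaches from about 300 to 850 mm from the base axis. Payload 4.2 kg.
Tool frame: the origin (TCP) lies between the finger pads; the fingertips stand 14 mm ahead of it and the grasp point (between the pads) lies 5 mm behind it; z points along the fingers, y is the line along which they close (so a half turn about z gives the same grasp; the last joint's range is limited). The gripper opens to 91 mm and grips with 3 to 60 N. Pads are 32 mm wide; open, the fingers measure 118 mm over their backs; the gripper's body (76 mm by 178 mm) begins 60 mm behind the grasp point.
Start: joints at [65.031, 18.312, 89.639, -0, 72.044, -1.146], TCP at [232.259, 526.021, 227.976] pointing down, gripper open.
Joint ranges: [-177.97, 177.97], [-48.28, 115.42], [12.27, 149.76], [-77.06, 257.06], [2.81, 150.46], [-146.56, 146.56]. Speed limits (degrees/s): [147.25, 147.25, 180, 180, 180, 180].

## Interface

Orientations are given as [roll, pitch, yaw] about the fixed x, y, z axes, in that order (R = Rz(yaw) Ry(pitch) Rx(roll)).
In Python, from workcell import * gives the robot as it stands. The module is installed in compiled form; this text tells all that it offers.
- The arm moves only by the tool send_rows, never from a script. Its argument "deltas" is a list of rows, each a list of 2 entries, a list of its own where there are three numbers: the shift along the tool's x, y, z normalised to -1 to 1, where 1 is 0.5 m, then the turn, a rotation vector about the tool's x, y, z normalised to -1 to 1, where 1 is 0.5 rad. A call has 1 to 10 rows; each row shifts and turns the commanded pose from where the row before left it, along the tool's axes as they then stand; what a row does not reach is not made up. A row lasts 1/10 s, in which the tool goes at most 50 mm and 8.59 degrees, less where a joint would pass 70% of its speed; a pose out of reach is approached as far as the arm can. A call with a number of a shift or a turn outside -1 to 1 is refused whole. A call with a gripper value outside its range is refused whole. "grip" is the closure, from 0 (fully open) to 1 (shut), set as the call begins (left out, the last holds). The fingers move at their own pace and stop on an object; "grip_force" is the grip in N (left out, the last holds). Time passes only in rows, so rows that do not move let the fingers close. It gives the time, the measured TCP pose, the force, the opening and the grip force at its end, in the units of the state.
- state(): the state, without advancing time (a new reading comes with each control period).
- grab_frame(name): name is "scene" or "top" or "wrist"; returns the picture (400x640x3 uint8, red, green, blue); there is no depth.
- calibration(name): a dict with "mtx" (3x3 intrinsics, pixels), "R" (3x3) and "t" (3): a world point X has camera coordinates R X + t. Camera axes: x right, y down, z forward; pixel columns grow to the right and rows downward; lengths in mm; the calibration is good to about 2 mm. The wrist camera is an equidistant fisheye: a pixel r from the principal point sees the ray r / f radians off the axis. A picture is of the moment at which its call begins: read the wrist's pose just before it. calibration takes no time and is no camera call; for the wrist camera it gives the pose at the moment of the call.
- job_done(): hands the job in; it is judged then, once.
Trained networks look in the newest picture that a camera, given by its name, has taken for a name from the list of things; names that differ only in an ending like _2 or _b are one class to them, and where a whole thing is asked for, a point or a joint stands for the part that bears it (a point fixed in the world has none). Each returns a list of dicts, best first, with "p" (0 to 1); they miss things now and then, are a little off and sometimes report something else, mostly with a low value. They report only what shows in the picture. A call takes as long as a camera call.
- trace(camera, label): "pixels" (400x640 bool, what is visible of it) and "bbox" ([left, top, width, height] in pixels, round what is visible of it).
The state is a dict: "time_s": time; "qpos": joint angles; "qvel": joint speeds; "effort": joint torques, N m; "ee_pos": TCP position; "ee_rot": TCP orientation; "force": force on the tool from outside, world axes, zero at the start; "torque": the same for the moment, N m; "gripper_width": finger opening in mm; "gripper_force": force on a finger pad.
Only numpy, scipy, OpenCV 4.12 (cv2) and the standard library are available. Lean on these libraries where they do the work, as an engineer would, in place of code of your own. Each camera call takes 0.05 s, during which the arm holds its last target. There are 200 camera calls.

## Working session

There is one attempt and no reset: what is moved stays moved. The work goes in short steps, Python scripts to look and compute and a tool call to move; the robot and the scene stay as the last step left them, time stands still between calls to the robot, and variables do not carry over. Pictures are saved under pics/ and viewed, at most 10 in all, crops included, and the job is handed in when it is done.

Besides the shell and the picture viewer there is one more tool, called after "Emit:" as a command line: name --argument value ..., lists and objects as JSON in quotes. send_rows: Moves the arm, as the interface text tells. Scaled input: -1 to 1 covers 0.5 m each way for a shift and 0.5 rad each way for a turn. Its arguments: {"type":"object","properties":{"deltas":{"type":"array","items":{"type":"array"}},"grip":{"type":"number"},"grip_force":{"type":"number"}},"required":["deltas"]}

```bash
mkdir -p pics; python3 - <<'E'
from workcell import *
import cv2
for n in ["scene","top"]:
    im=grab_frame(n); cv2.imwrite(f"pics/{n}0.png",im[:,:,::-1])
    c=calibration(n); print(n,c)
    for l in ["unit","valve","valve_mark","purge","purge_pointer","purge_mark","mug","beaker","reagent","spatula"]:
        print(l,[(round(d["p"],2),d["bbox"]) for d in trace(n,l)[:2]])
print(state())
E
```

```text
scene {'mtx': array([[490.60508094,   0.        , 317.60989939],
       [  0.        , 490.60508094, 201.99554368],
       [  0.        ,   0.        ,   1.        ]]), 'R': array([[ 0.37676612,  0.92627221,  0.008191  ],
       [ 0.66029646, -0.26235638, -0.70368865],
       [-0.64965828,  0.27053453, -0.71046125]]), 't': array([-226.22554952, -306.35429204, 1718.09835258])}
unit [(0.96, [233.4, 183.7, 170.0, 101.2])]
valve [(0.57, [337.5, 189.6, 36.8, 25.0])]
valve_mark [(0.74, [272.0, 203.8, 22.5, 28.1]), (0.41, [351.2, 185.2, 6.9, 10.7])]
purge [(0.84, [265.3, 202.3, 29.8, 31.6])]
purge_pointer [(0.86, [270.0, 203.8, 21.7, 29.7]), (0.42, [339.1, 185.8, 36.2, 24.8])]
purge_mark []
mug [(0.88, [190.3, 195.2, 32.3, 39.2])]
beaker [(0.96, [195.5, 234.5, 24.7, 32.9])]
reagent [(0.68, [419.5, 190.0, 19.9, 42.7])]
spatula [(0.6, [383.0, 170.4, 34.6, 44.5])]
top {'mtx': array([[468.29118101,   0.        , 322.38357961],
       [  0.        , 468.29118101, 199.17290702],
       [  0.        ,   0.        ,   1.        ]]), 'R': array([[ 0.00389857, -0.99994216, -0.0100242 ],
       [-0.99
[... 467 characters left out ...]
.0, 183.2, 29.3, 66.2])]
{'time_s': 1.1, 'qpos': array([ 6.50325658e+01,  1.83133759e+01,  8.96376587e+01,  7.13029939e-04,
        7.20446994e+01, -1.14678476e+00]), 'qvel': array([-0.00582457,  0.02523899, -0.01604898,  0.07632314,  0.07950552,
        0.0648495 ]), 'effort': array([ 1.47753941e-03, -4.12362456e+01, -2.32236761e+01,  7.30742770e-02,
        3.77277983e-02, -2.80278840e-05]), 'ee_pos': array([232.24237517, 526.03890262, 227.97022198]), 'ee_rot': array([ 1.79995721e+02, -5.92805707e-04,  1.56179131e+02]), 'force': array([-1.04696997, -0.27920116, -0.39853637]), 'torque': array([-0.01559607, -0.04450442,  0.0068714 ]), 'gripper_force': 0.0, 'gripper_width': 91.13064794281111}
```

```bash
python3 - <<'E'
import cv2
im=cv2.imread("pics/top0.png")[115:285,200:480]
a=cv2.resize(im,(784,476),interpolation=cv2.INTER_CUBIC); cv2.imwrite("pics/topc.png",a)
im=cv2.imread("pics/scene0.png")[160:300,180:450]
cv2.imwrite("pics/scenec.png",cv2.resize(im,(783,406),interpolation=cv2.INTER_CUBIC))
E
```

```text
(no output)
```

View pics/topc.png

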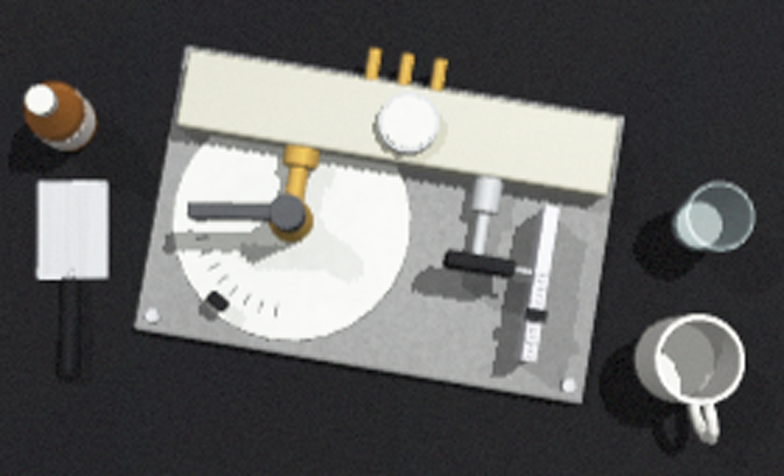

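View pics/scenec.png

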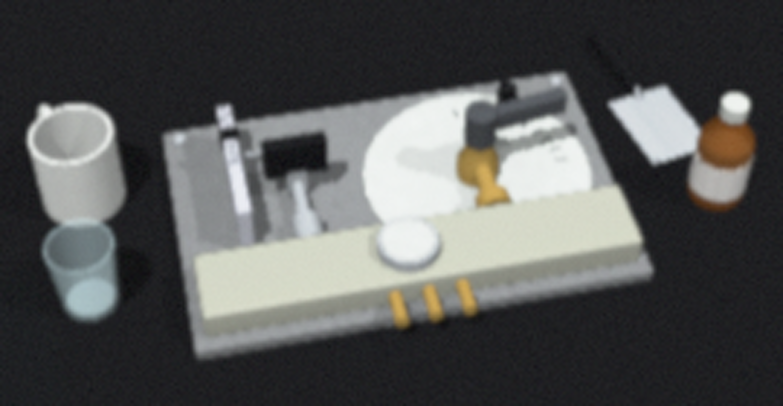

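Top crop: the lever's hub is at (288,212) and it points left to (190,210). The tab is at (217,300), the paddle at (480,263), the pointer tip at about (530,271) and the clip at (537,315). The left plate corner is at (135,328), the right one at (582,402).

```bash
cat > h.py <<'E'
import numpy as np
from scipy.optimize import least_squares
from workcell import *
def proj(c,X):
    p=np.atleast_2d(X)@c["R"].T+c["t"]; q=p@c["mtx"].T; return q[:,:2]/q[:,2:]
def ray(c,uv,z):
    uv=np.atleast_2d(np.asarray(uv,float)); d=np.c_[uv,np.ones(len(uv))]@np.linalg.inv(c["mtx"]).T@c["R"]
    o=-c["R"].T@c["t"]; z=np.broadcast_to(z,len(uv)); return o+d*((z-o[2])/d[:,2])[:,None]
def u2w(P,X):
    X=np.atleast_2d(np.asarray(X,float)); c,s=np.cos(P[2]),np.sin(P[2])
    return np.c_[P[0]+c*X[:,0]-s*X[:,1],P[1]+s*X[:,0]+c*X[:,1],X[:,2]]
def w2u(P,X):
    X=np.atleast_2d(X); c,s=np.cos(P[2]),np.sin(P[2]); d=X[:,:2]-P[:2]
    return np.c_[c*d[:,0]+s*d[:,1],-s*d[:,0]+c*d[:,1],X[:,2]]
E
python3 - <<'E'
from h import *
np.set_printoptions(precision=1,suppress=True)
c=calibration("top"); s=calibration("scene")
px=lambda a:np.array(a)/2.8+[200,115]-0.3
uv=px([[135,328],[582,402],[178,126],[606,196],[187,47],[622,117]])
X=np.array([[-190,205,15],[-190,-205,15],[5,205,47],[5,-205,47],[75,205,47],[75,-205,47.]])
suv=np.array([[562,72],[165,132],[620,190],[197,257],[640,240],[205,318]])/2.9+[180,160]-.3
def f(P):
    W=u2w(P[:3],X); return np.r_[(proj(c,W)-uv).ravel(),(proj(s,W)-suv)[:6].ravel()*.5]
r=least_squares(f,[500,0,0],loss='soft_l1',x_scale=[100,100,.1]); P=r.x; print(P[:2],np.degrees(P[2])); print(f(P).reshape(-1,2))
np.save("P.npy",P)
names="hub levend tab tabdn clip padL padR ptr".split()
q=px([[288,212],[190,210],[217,300],[217,300],[537,314],[446,259],[514,267],[534,271]])
for n,a in zip(names,w2u(P,ray(c,q,[100,98,44,40,73,86,86,75]))): print(n,a)
E
```

```text
[635.8 -10.9] -9.21150564721262
[[-1.2  3. ]
 [-0.2  3.4]
 [-4.8 -2.2]
 [ 5.1 -0.7]
 [-3.1 -1.2]
 [ 3.4 -0.1]
 [-0.8 -1. ]
 [-1.7 -0.7]
 [ 0.7 -1.2]
 [-3.8  0.4]
 [ 1.8  0.1]
 [-3.6  0.9]]
hub [-64.2  78.7 100. ]
levend [-75.8 161.1  98. ]
tab [-145.7  131.4   44. ]
tabdn [-145.6  131.8   40. ]
clip [-113.4 -145.1   73. ]
padL [-80.5 -60.   86. ]
padR [ -77.8 -118.1   86. ]
ptr [ -77.5 -136.7   75. ]
```

```bash
cat >> h.py <<'E'
from scipy.spatial.transform import Rotation as Ro
def plan(target,yaw,n=None):
    "delta from present pose to target (roll 180): total tool-frame shift (units 0.5m) and turn about z (units .5rad)"
    s=state(); R=Ro.from_euler('xyz',s["ee_rot"],degrees=True); T=Ro.from_euler('xyz',[180,0,yaw],degrees=True)
    print("pos",s["ee_pos"].round(1),"rot",s["ee_rot"].round(1),"t",s["time_s"])
    print("tool shift/500:",(R.inv().apply(np.array(target)-s["ee_pos"])/500).round(4),"rotvec/.5:",((R.inv()*T).as_rotvec()/.5).round(3))
E
python3 - <<'E'
from h import *
np.set_printoptions(precision=1,suppress=True)
c=calibration("top")
px=lambda a:np.array(a)/2.8+[200,115]-0.3
uv=px([[135,328],[582,402],[178,126],[606,196],[187,47],[622,117],[288,212],[446,259],[514,267]])
def f(P):
    b=P[3];w=P[4]
    X=np.array([[b,205,15],[b,-205,15],[5,w,47],[5,-w,47],[75,w,47],[75,-w,47.],[-60,80,100],[-75,-60,86],[-75,-120,86]])
    return (proj(c,u2w(P[:3],X))-uv).ravel()
r=least_squares(f,[630,0,-.15,-190,200],loss='soft_l1',x_scale=[100,100,.1,100,100]); P=r.x; print(P[:2],np.degrees(P[2]),P[3:]); print(f(P).reshape(-1,2))
np.save("P.npy",P[:3])
q=px([[288,212],[190,210],[217,300],[537,314],[446,259],[514,267],[534,271]])
M=w2u(P,ray(c,q,[100,98,44,73,86,86,75]));print(M)
for i in (1,2): d=M[i]-[-60,80,0]; print(np.arctan2(-d[0],d[1]),np.hypot(d[0],d[1]))
th=.12
g=u2w(P,[[-60-60*np.sin(th),80+60*np.cos(th),83]])[0]; print(g)
plan(g+[0,0,127],90+np.degrees(P[2]+th))
E
```

```text
[632.5 -10.3] -9.16234926223269 [-178.3  194.6]
[[-0.5 -0.1]
 [ 0.4  0.1]
 [-1.  -0.2]
 [ 0.7 -0.2]
 [ 0.7  0.9]
 [-0.9  0.5]
 [-0.5 -0.4]
 [ 0.2 -0.9]
 [ 0.8  0.3]]
[[ -60.7   78.7  100. ]
 [ -72.3  161.1   98. ]
 [-142.2  131.5   44. ]
 [-110.1 -145.    73. ]
 [ -77.2  -59.9   86. ]
 [ -74.5 -118.1   86. ]
 [ -74.2 -136.7   75. ]]
0.15031286096626173 82.03562046217398
1.0114731482428372 97.00908971391875
[588.4 138.2  83. ]
pos [232.2 526.  228. ] rot [180.   -0.  156.2] t 1.1
tool shift/500: [-1.  -0.4  0. ] rotvec/.5: [ 0.  -0.   2.4]
```

```bash
python3 - <<'E'
from h import *
P=np.load("P.npy")
plan([588.4,138.2,210],88)
E
```

```text
pos [232.2 526.  228. ] rot [180.   -0.  156.2] t 1.1
tool shift/500: [-0.9649 -0.4219  0.0359] rotvec/.5: [ 0.   -0.    2.38]
```

Emit:
send_rows --deltas '[[[-0.0804, -0.0352, 0.003], [0, 0, 0]], [[-0.0804, -0.0352, 0.003], [0, 0, 0]], [[-0.0804, -0.0352, 0.003], [0, 0, 0]], [[-0.0804, -0.0352, 0.003], [0, 0, 0]], [[-0.0804, -0.0352, 0.003], [0, 0, 0]], [[-0.0804, -0.0352, 0.003], [0, 0, 0]], [[-0.0804, -0.0352, 0.003], [0, 0, 0]], [[-0.0804, -0.0352, 0.003], [0, 0, 0]], [[-0.0804, -0.0352, 0.003], [0, 0, 0]], [[-0.0804, -0.0352, 0.003], [0, 0, 0]]]' --grip 0.3

```text
time_s: 2.1
ee_pos: [530.0, 201.1, 213.1]
ee_rot: [180.0, 0.0, 156.2]
force: [0.4, 0.4, -0.4]
gripper_width: 63.5
gripper_force: 0.0
```

Emit:
send_rows --deltas '[[[-0.0804, -0.0352, 0.003], [0, 0, 0]], [[-0.0804, -0.0352, 0.003], [0, 0, 0]], [[0, 0, 0], [0, 0, 0.2975]], [[0, 0, 0], [0, 0, 0.2975]], [[0, 0, 0], [0, 0, 0.2975]], [[0, 0, 0], [0, 0, 0.2975]], [[0, 0, 0], [0, 0, 0.2975]], [[0, 0, 0], [0, 0, 0.2975]], [[0, 0, 0], [0, 0, 0.2975]], [[0, 0, 0], [0, 0, 0.2975]]]'

```text
time_s: 3.1
ee_pos: [588.3, 137.9, 209.9]
ee_rot: [-180.0, -0.0, 87.6]
force: [0.8, -0.3, 0.4]
gripper_width: 63.5
gripper_force: 0.0
```

```bash
python3 - <<'E'
from h import *
import cv2
c=calibration("wrist"); im=grab_frame("wrist"); cv2.imwrite("pics/w1.png",im[:,:,::-1])
np.savez("w1.npz",**c); print(c)
for l in ["valve","valve_mark","purge_mark","purge"]: print(l,[(round(d["p"],2),d["bbox"]) for d in trace("wrist",l)[:2]])
s=state(); print(s["force"],s["gripper_width"])
plan([588.4,138.2,83],88)
E
```

```text
{'mtx': array([[309.70691629,   0.        , 319.39294705],
       [  0.        , 309.70691629, 199.5819955 ],
       [  0.        ,   0.        ,   1.        ]]), 'R': array([[ 9.99151338e-01, -4.11890286e-02,  2.60274186e-04],
       [-3.99803565e-02, -9.68272974e-01,  2.46675938e-01],
       [-9.90832582e-03, -2.46476999e-01, -9.69097990e-01]]), 't': array([-583.04986381,  133.23898094,  410.71979409])}
valve [(0.69, [306.3, 166.5, 24.2, 86.5])]
valve_mark [(0.5, [241.6, 175.3, 18.9, 17.4])]
purge_mark []
purge []
[-0.12171155 -0.47805212 -0.67504499] 64.00907115673118
pos [588.2 138.  209.9] rot [180.   -0.   88.1] t 3.35
tool shift/500: [0.0004 0.0003 0.2539] rotvec/.5: [ 0.    -0.     0.005]
```

View pics/w1.png

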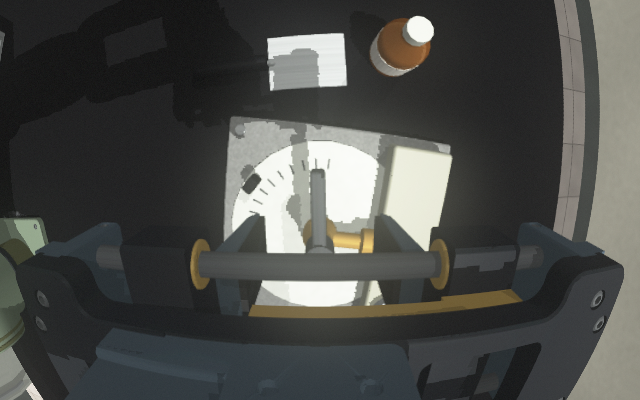

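The wrist view shows the lever from its end at (318,170) down to the hub at about (319,243), with the tab at (251,184). I'll measure both with the fisheye model.

```bash
cat >> h.py <<'E'
def fray(c,uv,z):
    K=c["mtx"]; out=[]
    for (u,v),zz in zip(uv,z):
        d=np.array([u-K[0,2],v-K[1,2]]); r=np.hypot(*d); a=r/K[0,0]
        d=np.r_[d/r*np.sin(a),np.cos(a)]@c["R"]; o=-c["R"].T@c["t"]; out.append(o+d*(zz-o[2])/d[2])
    return np.array(out)
E
python3 - <<'E'
from h import *
np.set_printoptions(precision=3,suppress=True)
P=np.load("P.npy"); c=dict(np.load("w1.npz"))
W=fray(c,[(318,169.5),(311.5,169.5),(325,169.5),(318.5,215),(251.5,183.5),(231,117),(386,203)],[98,98,98,98,44,15,47]); print(W); M=w2u(P,W); print(M)
for i in (0,3,4): d=M[i]-[-60,80,0]; print(np.arctan2(-d[0],d[1]),np.hypot(d[0],d[1]))
d=W[0]-W[3];print("lever world dir",np.degrees(np.arctan2(d[1],d[0])))
E
```

```text
[[589.12  165.332  98.   ]
 [583.457 165.571  98.   ]
 [595.218 165.083  98.   ]
 [587.821 123.924  98.   ]
 [516.51  145.334  44.   ]
 [490.998 219.076  15.   ]
 [660.442 118.495  47.   ]]
[[ -70.757  166.479   98.   ]
 [ -76.386  165.813   98.   ]
 [ -64.697  167.204   98.   ]
 [ -65.445  125.392   98.   ]
 [-139.256  135.174   44.   ]
 [-176.185  203.913   15.   ]
 [   7.113  131.596   47.   ]]
0.12375450350931581 87.14540877863195
0.11939380682204563 45.71795767089732
0.9626573988329078 96.57001866983256
lever world dir 88.20398120820077
```

Emit:
send_rows --deltas '[[[0, 0, 0.085], [0, 0, 0]], [[0, 0, 0.085], [0, 0, 0]], [[0, 0, 0.084], [0, 0, 0]], [[0, 0, 0], [0, 0, 0]]]'

```text
time_s: 3.75
ee_pos: [583.9, 137.0, 77.5]
ee_rot: [-179.3, 0.2, 88.1]
force: [-0.3, 0.4, -0.2]
gripper_width: 63.7
gripper_force: 0.0
```

Emit:
send_rows --deltas '[[[0, 0, 0], [0, 0, 0]], [[0, 0, 0], [0, 0, 0]], [[0, 0, 0], [0, 0, 0]], [[0, 0, 0], [0, 0, 0]], [[0, 0, 0], [0, 0, 0]]]' --grip 1 --grip_force 20

```text
time_s: 4.25
ee_pos: [588.8, 138.1, 84.1]
ee_rot: [179.9, -0.0, 88.0]
force: [0.4, -0.2, 0.1]
gripper_width: 27.0
gripper_force: 0.0
```

```bash
python3 - <<'E'
from h import *
P=np.load("P.npy"); s=state(); print(s["force"],s["torque"],s["gripper_width"],s["gripper_force"],s["ee_rot"])
d=w2u(P,s["ee_pos"])[0]-[-60,80,0]; print(s["ee_pos"],np.arctan2(-d[0],d[1]),np.hypot(*d[:2]))
E
```

```text
[ 0.35783701 -0.24094476  0.05471695] [-0.08211103  0.08163867  0.03067496] 26.98821989059971 0.0 [ 1.79885530e+02 -3.44581958e-02  8.80015173e+01]
[588.78369051 138.10437449  84.11022255] 0.11293380983772341 59.92704043286246
```

Still closing; give it more time.

Emit:
send_rows --deltas '[[[0, 0, 0], [0, 0, 0]], [[0, 0, 0], [0, 0, 0]], [[0, 0, 0], [0, 0, 0]], [[0, 0, 0], [0, 0, 0]]]'

```text
time_s: 4.65
ee_pos: [587.9, 138.1, 83.2]
ee_rot: [-180.0, -0.0, 88.0]
force: [-2.8, 0.8, 3.2]
gripper_width: 14.2
gripper_force: 20.0
```

Emit:
send_rows --deltas '[[[-0.0007, -0.0129, 0], [0, 0, -0.215]], [[-0.0007, -0.0129, 0], [0, 0, -0.215]], [[-0.0007, -0.0129, 0], [0, 0, -0.215]], [[0, 0, 0], [0, 0, 0]]]'

```text
time_s: 5.05
ee_pos: [569.1, 135.7, 83.3]
ee_rot: [179.9, -0.0, 106.5]
force: [-0.4, 1.4, 2.3]
gripper_width: 13.7
gripper_force: 20.0
```

Forces are small, so I'll finish the arc.

Emit:
send_rows --deltas '[[[-0.0007, -0.0129, 0], [0, 0, -0.215]], [[-0.0007, -0.0129, 0], [0, 0, -0.215]], [[-0.0007, -0.0129, 0], [0, 0, -0.215]], [[-0.0007, -0.0129, 0], [0, 0, -0.215]], [[-0.0007, -0.0129, 0], [0, 0, -0.215]], [[0, 0, 0], [0, 0, 0]], [[0, 0, 0], [0, 0, 0]]]'

```text
time_s: 5.75
ee_pos: [542.7, 119.3, 83.2]
ee_rot: [179.9, 0.0, 137.1]
force: [0.2, 4.0, 3.3]
gripper_width: 14.0
gripper_force: 20.0
```

```bash
python3 - <<'E'
from h import *
import cv2
np.set_printoptions(precision=3,suppress=True)
P=np.load("P.npy"); s=state(); print(s["force"],s["torque"],s["gripper_width"],s["ee_rot"])
d=w2u(P,s["ee_pos"])[0]-[-60,80,0]; print(s["ee_pos"],np.arctan2(-d[0],d[1]),np.hypot(*d[:2]),"yaw theta",np.radians(s["ee_rot"][2]-90)-P[2])
c=calibration("wrist"); np.savez("w2.npz",**c); im=grab_frame("wrist"); cv2.imwrite("pics/w2.png",im[:,:,::-1])
cv2.imwrite("pics/w2c.png",cv2.resize(im[120:320,190:450,::-1],(780,600),interpolation=cv2.INTER_CUBIC))
for l in ["valve","valve_mark"]: print(l,[(round(d["p"],2),d["bbox"]) for d in trace("wrist",l)[:2]])
E
```

```text
[0.184 4.049 3.348] [0.484 0.126 0.226] 13.982894326787683 [179.917   0.017 137.087]
[542.739 119.26   83.223] 0.9715795602261889 59.59199568999707 yaw theta 0.9817280365218823
valve [(0.9, [306.5, 204.9, 27.9, 98.0])]
valve_mark [(0.97, [301.5, 157.2, 29.4, 23.4])]
```

View pics/w2c.png

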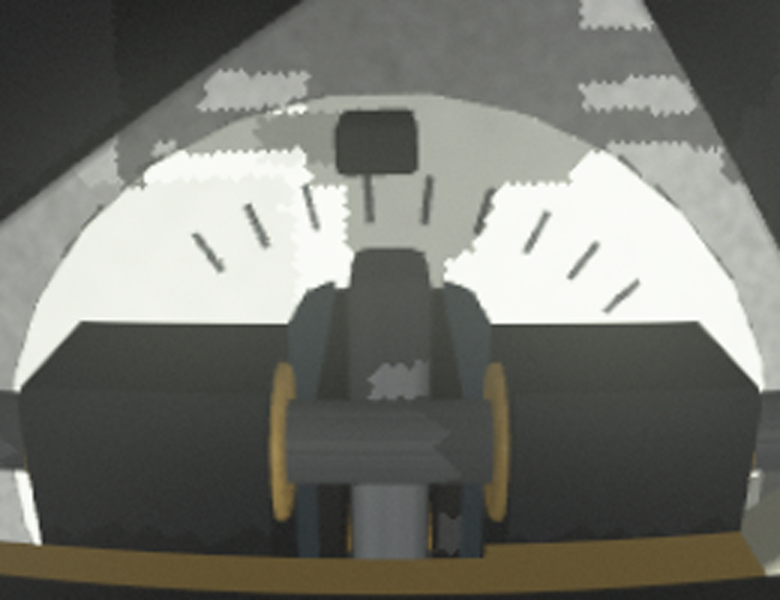

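The tab is centred at crop (376,143) and the lever end at (390,255), so the tab sits slightly to the left. I'll work out the remaining angle.

```bash
python3 - <<'E'
from h import *
P=np.load("P.npy"); c=dict(np.load("w2.npz")); s=state()
q=np.array([[376,113],[376,143],[390,253],[390,330]])/3+[190,120]
W=fray(c,q,[44,44,98,98])
a=np.radians(s["ee_rot"][2]); x=np.array([np.cos(a),np.sin(a)]); y=np.array([-x[1],x[0]])
for w in W: d=w[:2]-s["ee_pos"][:2]; print("out",d@x+60,"lateral ccw+",d@y)
E
```

```text
out 105.64010046292317 lateral ccw+ 2.4015185497207696
out 99.24854081793872 lateral ccw+ 2.4236369299312948
out 89.81844725497781 lateral ccw+ -0.3732294848269717
out 76.99300476597863 lateral ccw+ -0.3643845614085617
```

Emit:
send_rows --deltas '[[[0, -0.0034, 0], [0, 0, -0.056]], [[0, 0, 0], [0, 0, 0]], [[0, 0, 0], [0, 0, 0]], [[0, 0, 0], [0, 0, 0]]]'

```text
time_s: 6.3
ee_pos: [541.4, 117.8, 83.2]
ee_rot: [179.9, 0.0, 138.9]
force: [0.4, 5.3, 4.5]
gripper_width: 13.6
gripper_force: 20.0
```

Emit:
send_rows --deltas '[[[0, 0, 0], [0, 0, 0]], [[0, 0, 0], [0, 0, 0]], [[0, 0, 0], [0, 0, 0]], [[0, 0, 0], [0, 0, 0]], [[0, 0, 0], [0, 0, 0]], [[0, 0, -0.04], [0, 0, 0]], [[0, 0, -0.08], [0, 0, 0]], [[0, 0, -0.08], [0, 0, 0]], [[0, 0, 0], [0, 0, 0]]]' --grip 0.3

```text
time_s: 7.2
ee_pos: [544.2, 118.0, 188.6]
ee_rot: [179.5, 0.4, 138.9]
force: [1.9, -0.1, 1.0]
gripper_width: 63.8
gripper_force: 0.0
```

```bash
python3 - <<'E'
from h import *
import cv2
P=np.load("P.npy"); s=state(); print(s["force"],s["gripper_width"])
c=calibration("wrist"); np.savez("w3.npz",**c); im=grab_frame("wrist")
cv2.imwrite("pics/w3c.png",cv2.resize(im[120:320,190:450,::-1],(780,600),interpolation=cv2.INTER_CUBIC))
for l in ["valve","valve_mark"]: print(l,[(round(d["p"],2),d["bbox"]) for d in trace("wrist",l)[:2]])
g=u2w(P,[[-75,-90,190]])[0]
plan(g,90+np.degrees(P[2]))
E
```

```text
[ 1.93447804 -0.05165034  0.96102646] 63.79473146890036
valve [(0.75, [300.1, 170.4, 30.4, 82.4])]
valve_mark [(0.77, [307.3, 142.0, 20.1, 14.0]), (0.75, [300.0, 171.3, 31.4, 85.4])]
pos [540.2 117.2 182.4] rot [-179.9   -0.   138.9] t 7.35
tool shift/500: [-0.2748 -0.3029 -0.0152] rotvec/.5: [-2.000e-03 -0.000e+00  2.026e+00]
```

View pics/w3c.png

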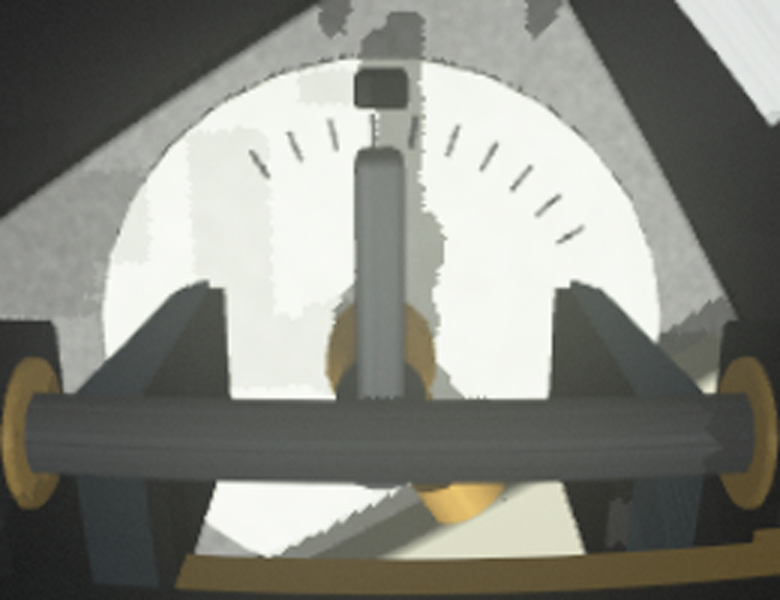

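The lever (crop 380,155 to 382,390) is in line with the tab (381,88). On to the slide.

Emit:
send_rows --deltas '[[[-0.0458, -0.0505, -0.0025], [0, 0, 0]], [[-0.0458, -0.0505, -0.0025], [0, 0, 0]], [[-0.0458, -0.0505, -0.0025], [0, 0, 0]], [[-0.0458, -0.0505, -0.0025], [0, 0, 0]], [[-0.0458, -0.0505, -0.0025], [0, 0, 0]], [[-0.0458, -0.0505, -0.0025], [0, 0, 0]]]'

```text
time_s: 7.95
ee_pos: [543.4, -88.3, 188.4]
ee_rot: [-179.9, -0.2, 138.9]
force: [0.3, -0.3, 0.5]
gripper_width: 63.6
gripper_force: 0.0
```

Emit:
send_rows --deltas '[[[0, 0, 0], [0, 0, 0.2895]], [[0, 0, 0], [0, 0, 0.2895]], [[0, 0, 0], [0, 0, 0.2895]], [[0, 0, 0], [0, 0, 0.2895]], [[0, 0, 0], [0, 0, 0.2895]], [[0, 0, 0], [0, 0, 0.2895]], [[0, 0, 0], [0, 0, 0.2895]], [[0, 0, 0], [0, 0, 0]], [[0, 0, 0], [0, 0, 0]]]'

```text
time_s: 8.85
ee_pos: [544.0, -87.0, 189.1]
ee_rot: [-179.8, -0.0, 81.0]
force: [-0.4, 0.1, 0.2]
gripper_width: 64.2
gripper_force: 0.0
```

```bash
python3 - <<'E'
from h import *
import cv2
P=np.load("P.npy"); s=state(); print(s["force"],s["gripper_width"])
c=calibration("wrist"); np.savez("w4.npz",**c); im=grab_frame("wrist")
cv2.imwrite("pics/w4c.png",cv2.resize(im[120:320,190:450,::-1],(780,600),interpolation=cv2.INTER_CUBIC))
for l in ["purge","purge_mark","purge_pointer"]: print(l,[(round(d["p"],2),d["bbox"]) for d in trace("wrist",l)[:2]])
plan(u2w(P,[[-75,-90,65]])[0],90+np.degrees(P[2]))
E
```

```text
[-0.40105933  0.08599553  0.21014118] 64.1753268960812
purge [(0.62, [306.4, 163.6, 58.8, 82.4])]
purge_mark [(0.73, [304.0, 1.4, 52.5, 28.3])]
purge_pointer [(0.65, [312.9, 163.7, 57.8, 82.1])]
pos [544.5 -87.1 190.1] rot [-180.    -0.    80.9] t 9.05
tool shift/500: [-0.0004 -0.0007  0.2502] rotvec/.5: [-0.001 -0.     0.002]
```

View pics/w4c.png

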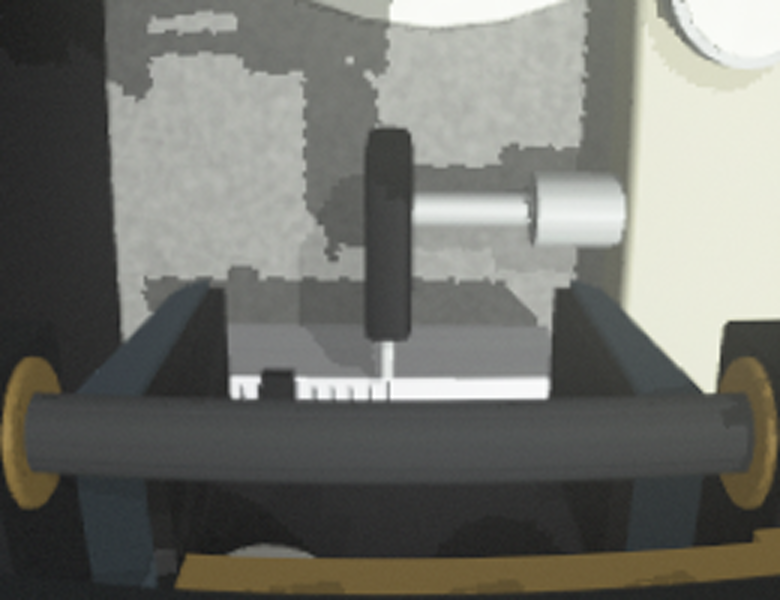

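The paddle is centred between the fingers at crop x=389. The pointer tip is at (387,376), and the clip spans x 262 to 295 at y≈375, so its centre is at 278.

```bash
python3 - <<'E'
from h import *
np.set_printoptions(precision=1,suppress=True)
P=np.load("P.npy"); c=dict(np.load("w4.npz"))
q=np.array([[387,376],[262,373],[295,373],[278,373],[389,130],[389,335]])/3+[190,120]
print(w2u(P,fray(c,q,[75,73,73,73,86,86])))
E
```

```text
[[ -74.7 -134.3   75. ]
 [-114.4 -134.5   73. ]
 [-103.8 -134.4   73. ]
 [-109.2 -134.4   73. ]
 [ -74.2  -55.7   86. ]
 [ -74.1 -116.5   86. ]]
```

Emit:
send_rows --deltas '[[[0, -0.0005, 0.0834], [0, 0, 0]], [[0, 0, 0.0834], [0, 0, 0]], [[0, 0, 0.0834], [0, 0, 0]], [[0, 0, 0], [0, 0, 0]], [[0, 0, 0], [0, 0, 0]]]'

```text
time_s: 9.55
ee_pos: [544.7, -87.1, 65.7]
ee_rot: [-180.0, -0.0, 80.8]
force: [-0.9, 0.7, 0.3]
gripper_width: 64.1
gripper_force: 0.0
```

Emit:
send_rows --deltas '[[[0, 0, 0], [0, 0, 0]], [[0, 0, 0], [0, 0, 0]], [[0, 0, 0], [0, 0, 0]], [[0, 0, 0], [0, 0, 0]], [[0, 0, 0], [0, 0, 0]], [[0, 0, 0], [0, 0, 0]], [[0, 0, 0], [0, 0, 0]], [[0, 0, 0], [0, 0, 0]], [[0, 0, 0], [0, 0, 0]]]' --grip 1 --grip_force 40

```text
time_s: 10.45
ee_pos: [543.4, -86.9, 65.3]
ee_rot: [-179.9, -0.0, 80.8]
force: [-5.7, 0.2, 3.6]
gripper_width: 13.8
gripper_force: 40.0
```

```bash
python3 - <<'E'
from h import *
P=np.load("P.npy"); s=state(); print(s["force"],s["gripper_width"],s["gripper_force"],w2u(P,s["ee_pos"]))
R=Ro.from_euler('xyz',s["ee_rot"],degrees=True)
print(R.inv().apply([-34.5*np.cos(P[2]),-34.5*np.sin(P[2]),0])/500)
E
```

```text
[-5.69205412  0.18650158  3.57182676] 13.796361975673067 39.99634802341461 [[-75.71591202 -89.76225985  65.2978553 ]]
[-6.13814190e-05 -6.89998121e-02  1.48861795e-04]
```

Emit:
send_rows --deltas '[[[0, -0.0115, 0], [0, 0, 0]], [[0, -0.0115, 0], [0, 0, 0]], [[0, -0.0115, 0], [0, 0, 0]], [[0, -0.0115, 0], [0, 0, 0]], [[0, -0.0115, 0], [0, 0, 0]], [[0, -0.0115, 0], [0, 0, 0]], [[0, 0, 0], [0, 0, 0]], [[0, 0, 0], [0, 0, 0]], [[0, 0, 0], [0, 0, 0]]]'

```text
time_s: 11.35
ee_pos: [513.4, -82.0, 65.4]
ee_rot: [179.6, -0.0, 80.8]
force: [7.5, -0.3, -5.8]
gripper_width: 13.8
gripper_force: 40.0
```

```bash
python3 - <<'E'
from h import *
import cv2
P=np.load("P.npy"); s=state(); print(s["force"],s["gripper_width"],s["gripper_force"],w2u(P,s["ee_pos"]),s["time_s"])
c=calibration("wrist"); np.savez("w5.npz",**c)
w=grab_frame("wrist")[120:320,190:450,::-1]; t=grab_frame("top")[115:285,200:480,::-1]; sc=grab_frame("scene")[165:255,230:410,::-1]
cv2.imwrite("pics/f.png",np.vstack([np.hstack([cv2.resize(w,(390,300)),cv2.resize(sc,(410,300),interpolation=2)]),cv2.resize(t[40:150],(800,300),interpolation=2)]))
E
```

```text
[ 7.53253714 -0.26098669 -5.761983  ] 13.820462719020206 40.04670739173889 [[-106.11415349  -89.70340401   65.38200233]] 11.35
```

View pics/f.png

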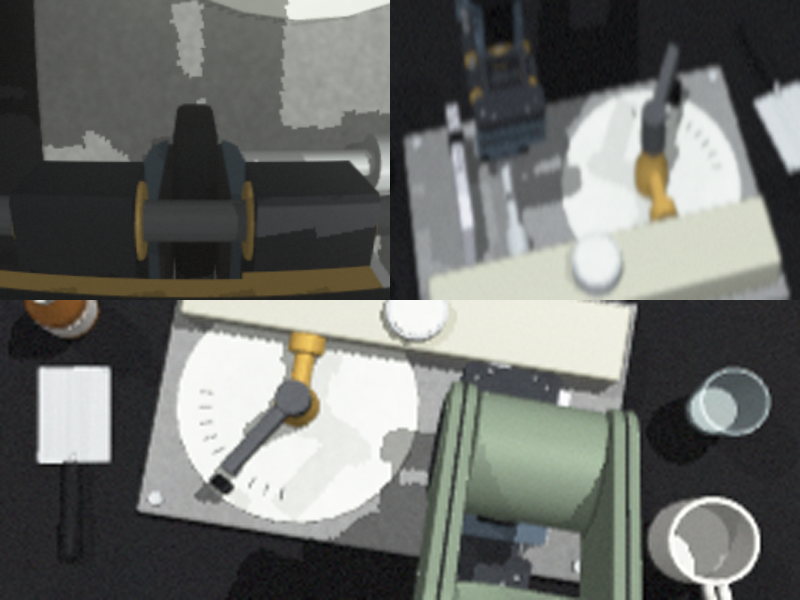

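Lever is on the tab and bystanders look unmoved. Compliance left the travel about 4.3 mm short of the 34.7 mm needed, so I'll add that.

Emit:
send_rows --deltas '[[[0, -0.005, 0], [0, 0, 0]], [[0, -0.0045, 0], [0, 0, 0]], [[0, 0, 0], [0, 0, 0]], [[0, 0, 0], [0, 0, 0]], [[0, 0, 0], [0, 0, 0]], [[0, 0, 0], [0, 0, 0]], [[0, 0, 0], [0, 0, 0]], [[0, 0, 0], [0, 0, 0]]]'

```text
time_s: 12.3
ee_pos: [509.0, -81.2, 65.4]
ee_rot: [179.6, -0.0, 80.8]
force: [8.7, -1.3, -5.1]
gripper_width: 14.0
gripper_force: 40.1
```

```bash
python3 - <<'E'
from h import *
import cv2
P=np.load("P.npy"); s=state(); print(s["force"],s["gripper_force"],w2u(P,s["ee_pos"]),s["ee_rot"],s["time_s"])
sc=grab_frame("scene")[180:240,245:325,::-1]
cv2.imwrite("pics/g.png",cv2.resize(sc,(800,600),interpolation=2))
print(w2u(P,state()["ee_pos"]))
E
```

```text
[ 8.67799999 -1.29990096 -5.06726798] 40.051599740982056 [[-110.61596074  -89.68036683   65.35454418]] [ 1.79606267e+02 -1.43311326e-02  8.08054251e+01] 12.3
[[-110.58671042  -89.6783121    65.36048578]]
```

View pics/g.png

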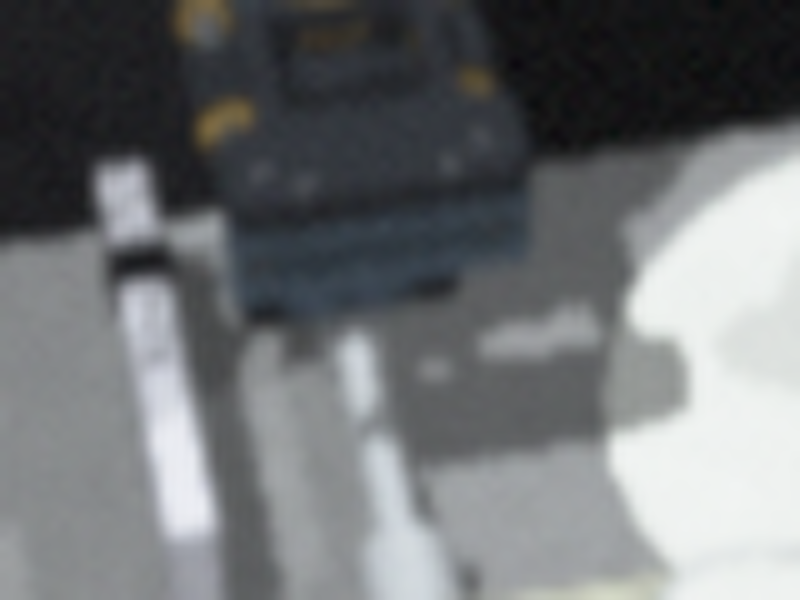

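The pointer is hidden behind the gripper in the scene view. The travel of 34.9 mm and the 8.8 N pull agree with the spring law (9.0 N at 35 mm), and the force reading is steady.

```bash
python3 -c "
from workcell import *
print(job_done())"
```

```text
the job is handed in; nothing more can be done
None
```

I turned the lever onto its tab with the slide in, then pulled the slide out 34.9 mm against a measured 34.7 mm to the clip, held it there at 40 N grip and handed the job in; no verdict came back, and the gripper hid the pointer at the end, so that position comes from arm travel and spring force.

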